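# Nest the mixing bowls for putting away

## Task

Put the three mixing bowls away as one nest: the medium one in the large one, and the small one in the medium one, each set down gently, upright and fully home, with the large bowl left where it stands. Something is standing in the large bowl that has to come out first: it is either the spice jar, which belongs upright on the wooden board, or the small bowl, put there too early (the jar is then on the board already and stays on it). Do not disturb the mug, the soap bottle or the pepper mill.

Things in the scene. Friction and masses are not known exactly. Their poses are not given: they have to be found in the camera images.
- bowl_large: Large round mixing bowl, dark blue, 420 g. Outside diameter 172 mm from 45 mm height up to the rim (upright wall), tapering below to a 140 mm foot; 76 mm tall, wall 8 mm, floor 10 mm thick. Origin: centre of underside, z up. Stands on the worktop and holds either the jar or the small bowl at the start
- bowl_medium: Medium round mixing bowl, mustard yellow, 280 g. Outside diameter 132 mm from 45 mm height up to the rim (upright wall), tapering below to a 100 mm foot; 86 mm tall, wall 8 mm, floor 10 mm thick. Origin: centre of underside, z up. Stands empty on the worktop; lift it by its wall at the rim. Nested: underside 10 mm above the large bowl's underside, rim 20 mm above the large bowl's rim
- bowl_small: Small round mixing bowl, brick red, 170 g. Outside diameter 92 mm from 45 mm height up to the rim (upright wall), tapering below to a 60 mm foot; 92 mm tall, wall 8 mm, floor 10 mm thick. Origin: centre of underside, z up. Starts on the board or in the large bowl; lift it by its wall at the rim. Nested: underside 10 mm above the medium bowl's underside, rim 16 mm above the medium bowl's rim
- jar: Closed amber glass spice jar with a pale label and black cap, about 46 mm in diameter, 95 mm tall, 160 g. Origin: centre of its underside, z up. Starts in the large bowl or on the board
- board: Wooden board fixed on the worktop, 160 mm along its x, 240 mm along its y, 10 mm thick. Origin: centre of its underside, z up. At the start one thing stands near one end, about 50 mm along +y from the centre; the other end is free
- mug: Black mug, 76 mm in diameter, 90 mm tall, handle at its +y; bystander. Origin: centre of its underside
- soap: Blue washing-up liquid bottle with white cap, 60 mm in diameter, 170 mm tall; bystander. Origin: centre of its underside
- mill: Dark wooden pepper mill, 54 mm in diameter at its foot, 158 mm tall; bystander. Origin: centre of its underside

How it is judged:
By the outcome, as a careful person would: the job done as asked, in the order asked, and still so for the second after the job is handed in, with the robot touching nothing.
It also fails if it takes over 70 s, if anything falls off the work surface, if the arm or the gripper's body presses on something with over 40 N, if the wrist force passes 120 N, or if a joint passes its speed limit or range.

## Robot

A 6-joint arm with a two-finger parallel gripper is mounted at the origin on the work surface. World frame = base frame: x ahead of the robot, y to its left, z up, the work surface at z = 0. Lengths are in mm, angles in rad, forces in N, time in s.
With the tool pointing down it reaches from about 350 to 975 mm from the base axis. Payload 7.1 kg.
Tool frame: the origin (TCP) lies between the finger pads; the fingertips stand 19 mm ahead of it and the grasp point (between the pads) is the TCP (arm.nose_length is the distance from the TCP to the fingertips, in mm); z points along the fingers, y is the line along which they close (so a half turn about z gives the same grasp; the last joint's range is limited). The gripper opens to 88 mm and grips with 3 to 60 N. Pads are 20 mm wide; open, the fingers measure 115 mm over their backs; the gripper's body (75 mm by 178 mm) begins 61 mm behind the grasp point.
Start: joints at [-1.173, 0.423, 1.63, -0, 1.089, -0.019], TCP at [253.038, -571.469, 241.675] pointing down, gripper open.
Joint ranges: [-3, 3], [-0.9, 2.11], [0.09, 2.58], [-1.31, 4.45], [0.11, 2.69], [-2.54, 2.54]. Speed limits (rad/s): [2.39, 2.39, 3.01, 3.14, 3.14, 3.14].

## Interface

Orientations are given as a rotation vector (axis times angle).
In Python, from cell import observe, optics, arm gives the robot as it stands.
- The arm moves only by the shell command python3 -m creep 'ROWS' [OPENING] [FORCE]. ROWS is JSON, a list of rows, each an object with "xyz": the shift along the world's x, y, z in m, a list of three; "spin": the turn about the world's z in degrees. A call has 1 to 8 rows; each row is the pose to reach, as a shift and turn from the pose commanded when the call began; what a row does not reach only later rows make up. A row lasts 1/8 s, in which the tool goes at most 62.5 mm and 10.7 degrees, less where a joint would pass 70% of its speed; a pose out of reach is approached as far as the arm can. A call with a gripper value outside its range is refused whole. OPENING is the finger opening in m, from 0 to 0.0878, set as the call begins (- or left out, the last holds). The fingers move at their own pace and stop on an object; FORCE is the grip in N (left out, the last holds). Time passes only in rows, so rows that repeat a pose let the fingers close. It gives the time, the measured TCP pose, the force, the opening and the grip force at its end, in the units of the state.
- observe(): the state, without advancing time (a new reading comes with each control period).
- optics.read_camera(name): name is "scene" or "top" or "wrist"; returns a dict with "image" (480x640x3 uint8, red, green, blue), "fovy" (degrees; the focal length in pixels is half the picture's height over the tangent of half this angle, whatever the lens; pixels are square), "cx", "cy" (the principal point, pixels), "world_from_camera" (4x4, takes a point from camera to world coordinates). Camera axes: x right, y down, z forward; pixel columns grow to the right and rows downward; lengths in mm; the calibration is good to about 2 mm. A picture is of the moment at which its call begins. There is no depth.
- arm.sign_off(): hands the job in; it is judged then, once.
The state is a dict: "clock": time; "joint_pos": joint angles; "qvel": joint speeds; "tau": joint torques, N m; "tool_pos": TCP position; "eef_rot": TCP orientation; "ft_force": force on the tool from outside, world axes, zero at the start; "wrist_torque": the same for the moment, N m; "finger_gap": finger opening in mm; "grasp_force": force on a finger pad.
Only numpy, scipy, OpenCV 4.12 (cv2) and the standard library are available. Lean on these libraries where they do the work, as an engineer would, in place of code of your own. Each camera call takes 0.05 s, during which the arm holds its last target. There are 200 camera calls.

## Working session

There is one attempt and no reset: what is moved stays moved. The work goes in short steps, Python scripts to look and compute and a shell command to move; the robot and the scene stay as the last step left them, time stands still between calls to the robot, and variables do not carry over. Pictures are saved under pics/ and viewed, at most 10 in all, crops included, and the job is handed in when it is done.

```bash
mkdir -p pics; ls; cat > h.py <<'E'
import numpy as np, cv2
from cell import observe, optics, arm
def cam(n):
    c=optics.read_camera(n); return c
def save(c,f,s=None):
    im=cv2.cvtColor(np.asarray(c["image"]),cv2.COLOR_RGB2BGR)
    cv2.imwrite("pics/"+f,im)
def foc(c): return 240/np.tan(np.radians(c["fovy"])/2)
def ray(c,u,v):
    T=np.array(c["world_from_camera"]);f=foc(c)
    d=T[:3,:3]@np.array([(u-c["cx"])/f,(v-c["cy"])/f,1.]);return T[:3,3],d
def atz(c,u,v,z):
    o,d=ray(c,u,v);return o+d*(z-o[2])/d[2]
def proj(c,P):
    T=np.array(c["world_from_camera"]);p=(np.atleast_2d(P)-T[:3,3])@T[:3,:3];f=foc(c)
    return np.c_[c["cx"]+f*p[:,0]/p[:,2],c["cy"]+f*p[:,1]/p[:,2]]
E
python3 - <<'E'
from h import *
import pickle
d={}
for n in ("scene","top"):
    c=cam(n); d[n]=c; save(c,n+"0.png"); print(n,c["fovy"],c["cx"],c["cy"],np.round(c["world_from_camera"],3).tolist(),c.keys())
pickle.dump(d,open("c0.pkl","wb")); print(observe())
E
```

```text
pics
scene 54.3571737589364 316.1187942998756 231.47132648074466 [[-0.611, 0.409, -0.678, 1183.492], [0.791, 0.341, -0.507, 407.605], [0.024, -0.846, -0.532, 503.063], [0.0, 0.0, 0.0, 1.0]] dict_keys(['image', 'fovy', 'cx', 'cy', 'world_from_camera'])
top 45.52592389526918 313.99844249872893 245.25649834960012 [[-0.019, -0.986, 0.166, 446.476], [-1.0, 0.022, 0.02, -4.911], [-0.024, -0.165, -0.986, 1066.351], [0.0, 0.0, 0.0, 1.0]] dict_keys(['image', 'fovy', 'cx', 'cy', 'world_from_camera'])
{'clock': 0.1, 'joint_pos': array([-1.17302623e+00,  4.23768057e-01,  1.63061157e+00,  1.67637101e-05,
        1.08859805e+00, -1.90167499e-02]), 'qvel': array([-0.00026939, -0.00211837, -0.00041017,  0.00114574,  0.00016835,
       -0.00226997]), 'tau': array([-9.28606605e-04, -5.45616674e+01, -2.74323642e+01,  6.44809823e-02,
        1.86746480e-02, -5.41911561e-05]), 'tool_pos': array([ 252.84772382, -571.0472026 ,  240.97793151]), 'eef_rot': array([-3.07229185e+00, -6.49664961e-01,  3.86475671e-04]), 'ft_force': array([ 0.48343707, -0.03643659, -0.17638063]), 'wrist_torque': array([-0.07440378, -0.00832411,  0.02669104]), 'grasp_force': 0.0, 'finger_gap': 87.59882705717455}
```

View pics/top0.png

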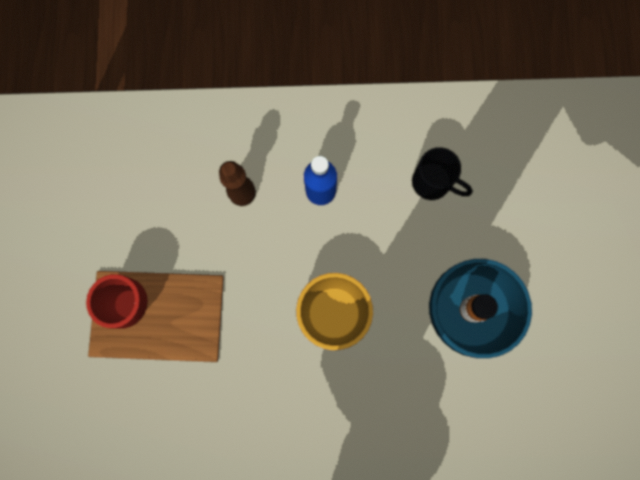

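View pics/scene0.png

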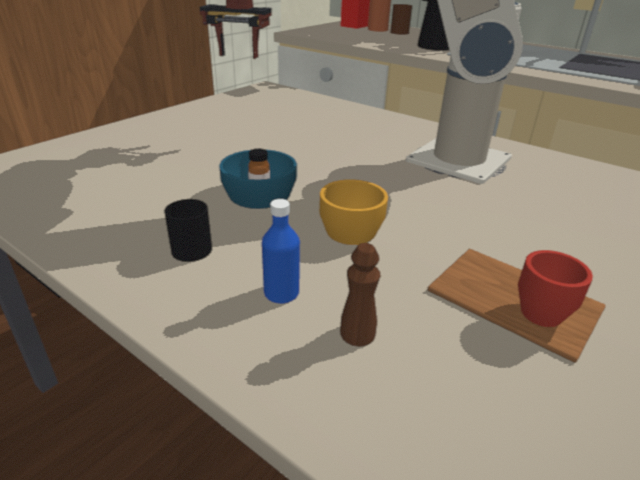

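The top view shows the jar (cap at about (484,306)) in the large bowl (481,308). The medium bowl is at (335,311), the small bowl on the board at (116,301), and the free end of the board is around (185,318). The scene view agrees. I'll fit silhouettes in both views.

```bash
cat >> h.py <<'E'
from scipy.optimize import minimize
A=np.linspace(0,2*np.pi,60)
def rings(x,y,z0,prof):
    return np.vstack([np.c_[x+r*np.cos(A),y+r*np.sin(A),np.full(60,z0+z)] for r,z in prof])
def hullmask(c,P,S=3):
    p=(proj(c,P)+0.5)*S-0.5
    h=cv2.convexHull(p.astype(np.float32))
    m=np.zeros((480*S,640*S),np.uint8); cv2.fillPoly(m,[np.round(h*16).astype(np.int32)],255,shift=4)
    return cv2.resize(m,(640,480),interpolation=cv2.INTER_AREA)/255.
def mask(c,lo,hi,fill=True):
    hsv=cv2.cvtColor(np.asarray(c["image"]),cv2.COLOR_RGB2HSV)
    lo=np.array(lo);hi=np.array(hi)
    m=cv2.inRange(hsv,lo,hi)
    if lo[0]==0: m|=cv2.inRange(hsv,np.array([172,lo[1],lo[2]]),np.array([180,hi[1],hi[2]]))
    n,l,s,_=cv2.connectedComponentsWithStats(m); return l,s,m
def blob(c,lo,hi,uv):
    """biggest filled convex blob whose hull contains uv"""
    l,s,m=mask(c,lo,hi); best=None
    for i in range(1,len(s)):
        if s[i,4]<60: continue
        cs,_=cv2.findContours((l==i).astype(np.uint8),cv2.RETR_EXTERNAL,cv2.CHAIN_APPROX_NONE)
        h=cv2.convexHull(cs[0])
        if cv2.pointPolygonTest(h,(float(uv[0]),float(uv[1])),True)>-6 and (best is None or s[i,4]>best[0]): best=(s[i,4],h)
    o=np.zeros((480,640),np.uint8); cv2.fillPoly(o,[best[1]],1); return o.astype(float)
def fit(pairs,x0,z0,prof):
    f=lambda p:sum(np.abs(hullmask(c,rings(p[0],p[1],z0,prof))-m).sum()/m.sum() for c,m in pairs)
    r=minimize(f,x0,method="Nelder-Mead",options=dict(initial_simplex=np.array(x0)+[[0,0],[12,0],[0,12]],xatol=.05,fatol=1e-5))
    return r.x,r.fun/len(pairs)
BL=[(70,0),(86,45),(86,76)];BM=[(50,0),(66,45),(66,86)];BS=[(30,0),(46,45),(46,92)]
COL=dict(L=((92,110,20),(110,255,255)),M=((15,110,60),(30,255,255)),S=((0,150,50),(4,255,255)))
E
python3 - <<'E'
from h import *
import pickle
d=pickle.load(open("c0.pkl","rb"));t,s=d["top"],d["scene"]
for n,pr,z0,ut,us in (("L",BL,0,(481,308),(258,178)),("M",BM,0,(335,311),(353,212)),("S",BS,10,(116,301),(550,288))):
    g=atz(t,*ut,60)[:2]
    P=[(c,blob(c,*COL[n],u)) for c,u in((t,ut),(s,us))]
    print(n,g.round(1),"both",*fit(P,g,z0,pr),"top",*fit(P[:1],g,z0,pr),"scene",*fit(P[1:],g,z0,pr),[int(p[1].sum()) for p in P])
for u in ((97,272),(223,275),(218,361),(89,356)): print("board",atz(t,*u,10).round(1))
for u in ((429,293),(470,254),(600,304),(573,346)): print("board s",atz(s,*u,10).round(1))
# jar cap: darkest in bowl
l,st,m=mask(t,(0,0,0),(180,255,40)); im=cv2.cvtColor(np.asarray(t["image"]),cv2.COLOR_RGB2BGR)
cv2.imwrite("pics/crop0.png",np.hstack([cv2.resize(im[250:365,420:540],(400,383),interpolation=cv2.INTER_CUBIC),cv2.resize(cv2.cvtColor(np.asarray(s["image"]),cv2.COLOR_RGB2BGR)[135:210,210:310],(400,383),interpolation=cv2.INTER_CUBIC)]))
for u in ((483.5,306.5),): print("cap",atz(t,*u,105))
print("cap s",atz(s,258.5,153.5,105))
for n,u,z in(("mug",(437,163),90),("soap",(320,165),170),("mill",(229,168),158)): print(n,atz(t,*u,z).round())
E
```

```text
L [ 498.3 -272.6] both [ 498.02453565 -271.80934485] 0.07975035075580529 top [ 500.08074314 -267.96468992] 0.05963691035519639 scene [ 493.326047   -276.78627067] 0.08469993223476521 [7825, 3559]
M [498.2 -18.6] both [497.59380763 -17.47255559] 0.026505332517505874 top [497.6050423  -16.87512814] 0.014114854152804819 scene [495.03416893 -19.95170762] 0.02171921229281329 [4774, 3698]
S [523.5 368.3] both [521.28659803 358.0030396 ] 0.07484653836705127 top [521.9971511  359.52290315] 0.08757446874443178 scene [519.04781838 357.80023259] 0.05852894712387324 [2531, 4220]
board [582.3 424.9  10. ]
board [571.6 187.6  10. ]
board [414.5 195.5  10. ]
board [427.7 432.8  10. ]
board s [586.6 197.8  10. ]
board s [433.2 206.5  10. ]
board s [434.2 427.6  10. ]
board s [563.  415.2  10. ]
cap [ 498.40255123 -264.96973352  105.        ]
cap s [ 505.2773119  -261.43914154  105.        ]
mug [ 753. -205.   90.]
soap [729.   1. 170.]
mill [732. 152. 158.]
```

View pics/crop0.png

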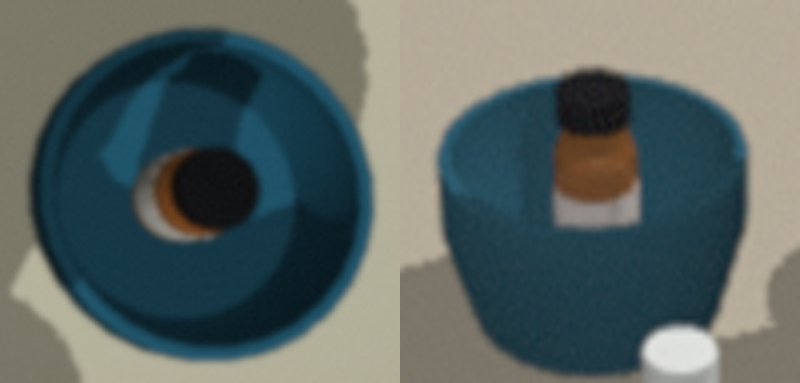

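The jar is upright at about (500,-265), within 8 mm of the bowl's centre. The mugs, soap and mill stand well beyond x=700. I'll move above the bowl, turning the fingers to close along x, and look with the wrist camera.

```bash
python3 -m creep '[{"xyz":[0.035,0.043,0],"spin":8},{"xyz":[0.07,0.086,0.01],"spin":18},{"xyz":[0.105,0.13,0.01],"spin":28},{"xyz":[0.14,0.173,0.01],"spin":38},{"xyz":[0.175,0.216,0.01],"spin":48},{"xyz":[0.21,0.26,0.01],"spin":58},{"xyz":[0.245,0.303,0.01],"spin":66},{"xyz":[0.245,0.303,0.01],"spin":66}]' 0.0878 10
python3 - <<'E'
from h import *
import pickle
c=cam("wrist"); save(c,"w1.png"); pickle.dump(c,open("w1.pkl","wb"))
print(observe()["tool_pos"],observe()["eef_rot"],np.round(c["world_from_camera"],3).tolist(),foc(c))
print(proj(c,[[500,-265,105],[500,-265,10],[498,-270,76]]))
E
```

```text
clock: 1.1
tool_pos: [499.7, -265.7, 251.4]
eef_rot: [-2.217, -2.225, -0.001]
ft_force: [0.2, -0.2, -1.1]
finger_gap: 88.0
grasp_force: 0.0
[ 498.55659286 -267.15254923  251.28689805] [-2.22060391e+00 -2.22131851e+00  6.74294387e-04] [[1.0, 0.003, 0.002, 499.576], [0.003, -0.962, -0.272, -190.966], [0.001, 0.272, -0.962, 394.323], [0.0, 0.0, 0.0, 1.0]] 429.93440890785405
[[319.07250155 228.24384672]
 [319.00884794 202.27111832]
 [316.40439123 225.15890079]]
```

View pics/w1.png

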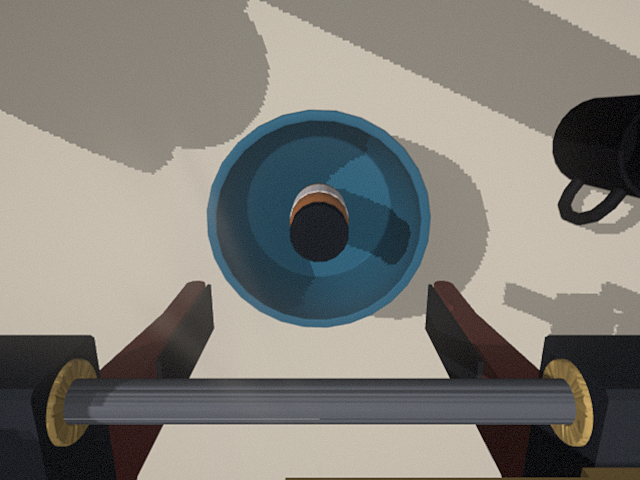

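The wrist view shows the large bowl's rim centred at about (319,219) and the black cap at (319,232), between the fingers.

```bash
python3 - <<'E'
from h import *
import pickle
c=pickle.load(open("w1.pkl","rb"))
m=blob(c,(88,80,20),(112,255,255),(319,180))
print(fit([(c,m)],(498,-268),0,BL),m.sum())
print("cap",atz(c,319.3,232,105))
t=pickle.load(open("c0.pkl","rb"))
P=[(t[k],blob(t[k],(88,60,8),(115,255,255),u)) for k,u in(("top",(481,308)),("scene",(245,178)))]
print([fit([p],(498,-268),0,BL) for p in P])
P=[(t[k],blob(t[k],(0,175,40),(6,255,255),u)) for k,u in(("top",(116,301)),("scene",(550,288)))]
print([fit([p],(522,362),10,BS) for p in P])
E
```

```text
(array([ 499.19641399, -271.36936378]), np.float64(0.023521896420019228)) 38092.0
cap [ 500.16740579 -267.69760506  105.        ]
[(array([ 499.14505291, -269.67032814]), np.float64(0.03547817828916613)), (array([ 493.78408813, -277.34442139]), np.float64(0.058191018342821005))]Traceback (most recent call last):
  File "<stdin>", line 10, in <module>
  File "h.py", line 40, in blob
    o=np.zeros((480,640),np.uint8); cv2.fillPoly(o,[best[1]],1); return o.astype(float)
                                                    ~~~~^^^
TypeError: 'NoneType' object is not subscriptable
```

```bash
python3 -m creep '[{"xyz":[0,0,-0.06]},{"xyz":[0,-0.001,-0.11]},{"xyz":[0,-0.001,-0.15]},{"xyz":[0,-0.001,-0.175]},{"xyz":[0,-0.001,-0.183]},{"xyz":[0,-0.001,-0.183]}]' 0.0878 20
python3 -m creep '[{"xyz":[0,0,0]},{"xyz":[0,0,0]},{"xyz":[0,0,0]},{"xyz":[0,0,0]},{"xyz":[0,0,0]}]' 0.03 20
python3 -m creep '[{"xyz":[0,0,0.01]},{"xyz":[0,0,0.03]},{"xyz":[0,0,0.08]},{"xyz":[0,0,0.13]},{"xyz":[0,0,0.13]}]'
```

```text
$[0]: bad value
$[0]: bad value
$[0]: bad value
```

```bash
python3 -m creep '[{"xyz":[0,0,-0.06],"spin":0},{"xyz":[0,-0.001,-0.11],"spin":0},{"xyz":[0,-0.001,-0.15],"spin":0},{"xyz":[0,-0.001,-0.175],"spin":0},{"xyz":[0,-0.001,-0.183],"spin":0},{"xyz":[0,-0.001,-0.183],"spin":0}]' 0.0878 20 &&
python3 -m creep '[{"xyz":[0,0,0],"spin":0},{"xyz":[0,0,0],"spin":0},{"xyz":[0,0,0],"spin":0},{"xyz":[0,0,0],"spin":0},{"xyz":[0,0,0],"spin":0}]' 0.03 20
```

```text
clock: 1.9
tool_pos: [497.5, -270.2, 68.7]
eef_rot: [-2.225, -2.217, 0.0]
ft_force: [-0.4, -0.3, 0.9]
finger_gap: 88.0
grasp_force: 0.0
clock: 2.52
tool_pos: [498.4, -269.6, 68.9]
eef_rot: [2.223, 2.219, 0.0]
ft_force: [1.8, -0.1, 1.7]
finger_gap: 45.4
grasp_force: 20.0
```

```bash
python3 -m creep '[{"xyz":[0,0,0.01],"spin":0},{"xyz":[0,0,0.03],"spin":0},{"xyz":[0,0,0.08],"spin":0},{"xyz":[0,0.0,0.13],"spin":0},{"xyz":[0,0.04,0.14],"spin":0},{"xyz":[0,0.1,0.14],"spin":0},{"xyz":[0,0.16,0.14],"spin":0},{"xyz":[0,0.22,0.14],"spin":0}]' &&
python3 -m creep '[{"xyz":[0,0.06,0],"spin":0},{"xyz":[0,0.12,0],"spin":0},{"xyz":[0,0.18,0],"spin":0},{"xyz":[0,0.23,0],"spin":0},{"xyz":[0,0.27,0],"spin":0},{"xyz":[0,0.295,0],"spin":0},{"xyz":[0,0.305,0],"spin":0},{"xyz":[0,0.305,0],"spin":0}]'
python3 - <<'E'
from h import *
import pickle
d={}
for n in("wrist","top","scene"):
    d[n]=cam(n)
pickle.dump(d,open("c2.pkl","wb"))
save(d["wrist"],"w2.png")
E
```

```text
clock: 3.52
tool_pos: [497.5, -47.8, 209.2]
eef_rot: [2.224, 2.218, 0.0]
ft_force: [0.8, 1.0, -1.8]
finger_gap: 45.7
grasp_force: 19.9
clock: 4.53
tool_pos: [497.7, 255.4, 208.7]
eef_rot: [2.223, 2.22, -0.001]
ft_force: [0.1, 0.3, -2.5]
finger_gap: 45.6
grasp_force: 19.9
```

View pics/w2.png

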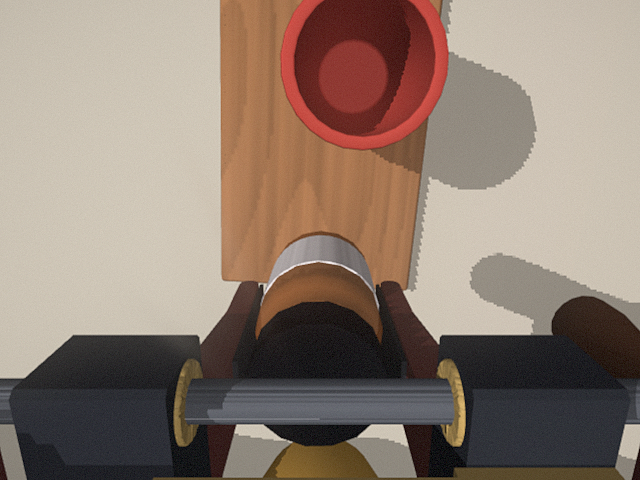

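The wrist view shows the red bowl at (365,70), the board's near corners at (221,279) and (409,290), and the jar held upright over that end.

```bash
python3 - <<'E'
from h import *
import pickle
d=pickle.load(open("c2.pkl","rb"));w=d["wrist"]
for u in((221,279),(409,290),(221,0),(427,172)): print(atz(w,*u,10).round(1))
for n,u in(("wrist",(365,70)),("top",(116,301)),("scene",(550,288))):
    c=d[n]; hsv=cv2.cvtColor(np.asarray(c["image"]),cv2.COLOR_RGB2HSV); 
    v,uu=u; print(n,hsv[uu,v],hsv[145,360] if n=="wrist" else "", hsv[200,300] if n=="wrist" else hsv[330,160])
    try:
        m=blob(c,(0,190 if n!="wrist" else 150,40),(7,255,255),u); print(m.sum(),fit([(c,m)],(520,358),10,BS))
    except Exception as e: print(e)
E
```

```text
[414.8 198.3  10. ]
[574.8 188.   10. ]
[428.3 410.7  10. ]
[583.5 288.4  10. ]
wrist [  3 165 139] [  2 170 192] [ 13 137 173]
21194.0 (array([522.41626794, 358.55124156]), np.float64(0.016192337083932376))
top [39 21 84]  [110  51  15]
'NoneType' object is not subscriptable
scene [  3 167 122]  [ 19  41 131]
'NoneType' object is not subscriptable
```

Small bowl at (522.4,358.5), board free-end centre at about (499,260). Lowering the jar gently there.

```bash
python3 -m creep '[{"xyz":[0.001,0.002,-0.05],"spin":0},{"xyz":[0.001,0.002,-0.1],"spin":0},{"xyz":[0.001,0.002,-0.125],"spin":0},{"xyz":[0.001,0.002,-0.132],"spin":0},{"xyz":[0.001,0.002,-0.135],"spin":0},{"xyz":[0.001,0.002,-0.137],"spin":0},{"xyz":[0.001,0.002,-0.138],"spin":0},{"xyz":[0.001,0.002,-0.139],"spin":0}]' &&
python3 -m creep '[{"xyz":[0,0,-0.0005],"spin":0},{"xyz":[0,0,-0.001],"spin":0}]'
```

```text
clock: 5.68
tool_pos: [499.4, 257.7, 70.3]
eef_rot: [2.223, 2.219, 0.002]
ft_force: [0.4, 0.5, -2.2]
finger_gap: 45.4
grasp_force: 19.9
clock: 5.92
tool_pos: [499.1, 257.6, 68.9]
eef_rot: [2.224, 2.219, 0.0]
ft_force: [-0.7, 0.1, 4.5]
finger_gap: 45.3
grasp_force: 19.9
```

```bash
python3 -m creep '[{"xyz":[0,0,0.0],"spin":0},{"xyz":[0,0,0],"spin":0},{"xyz":[0,0,0],"spin":0},{"xyz":[0,0,0.03],"spin":0},{"xyz":[0,0,0.08],"spin":0},{"xyz":[0,0,0.13],"spin":0}]' 0.0878 && python3 -m creep '[{"xyz":[-0.01,-0.05,0],"spin":0},{"xyz":[-0.03,-0.1,0],"spin":0},{"xyz":[-0.045,-0.16,0],"spin":0},{"xyz":[-0.055,-0.21,0],"spin":0},{"xyz":[-0.064,-0.255,0],"spin":0},{"xyz":[-0.064,-0.275,0],"spin":0},{"xyz":[-0.064,-0.275,0],"spin":0}]' 0.05
python3 - <<'E'
from h import *
import pickle
d={n:cam(n) for n in("wrist","top","scene")}
pickle.dump(d,open("c3.pkl","wb"))
a=np.asarray(d["wrist"]["image"]);save({"image":np.hstack([a[:, ::1],np.asarray(d["scene"]["image"])])[::2,::2]},"w3.png")
w=d["wrist"];u=proj(w,[[497,-17,86]])[0];print(u)
m=blob(w,*COL["M"],u);print(m.sum(),fit([(w,m)],(497,-17),0,BM),observe()["tool_pos"])
E
```

```text
clock: 6.68
tool_pos: [498.7, 257.4, 199.8]
eef_rot: [-2.224, -2.219, 0.001]
ft_force: [0.5, 0.5, 0.2]
finger_gap: 87.7
grasp_force: 0.0
clock: 7.55
tool_pos: [435.0, -18.5, 198.8]
eef_rot: [2.227, 2.216, 0.0]
ft_force: [0.2, -0.2, 0.6]
finger_gap: 50.2
grasp_force: 0.0
[418.69443372 239.88321594]
34495.0 (array([498.19996885, -17.80706858]), np.float64(0.02574627183820332)) [435.15192793 -16.89097086 198.70212945]
```

View pics/w3.png

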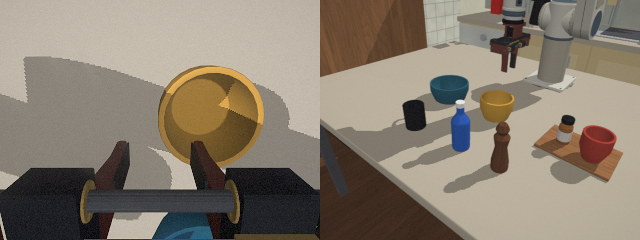

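The jar stands upright on the board and the medium bowl is at (498,-17.5), untouched. Gripping its near wall.

```bash
python3 -m creep '[{"xyz":[0.001,0,-0.05],"spin":0},{"xyz":[0.001,0,-0.09],"spin":0},{"xyz":[0.001,0,-0.105],"spin":0},{"xyz":[0.001,0,-0.108],"spin":0},{"xyz":[0.001,0,-0.108],"spin":0}]' 0.05 && python3 -m creep '[{"xyz":[0,0,0],"spin":0},{"xyz":[0,0,0],"spin":0},{"xyz":[0,0,0],"spin":0},{"xyz":[0,0,0],"spin":0},{"xyz":[0,0,0],"spin":0},{"xyz":[0,0,0],"spin":0}]' 0 45
```

```text
clock: 8.32
tool_pos: [436.8, -17.3, 91.4]
eef_rot: [2.223, 2.219, 0.001]
ft_force: [0.6, -0.3, -0.1]
finger_gap: 49.8
grasp_force: 0.0
clock: 9.07
tool_pos: [436.3, -17.5, 90.8]
eef_rot: [2.223, 2.219, 0.0]
ft_force: [0.4, -0.4, 1.3]
finger_gap: 7.9
grasp_force: 46.6
```

```bash
python3 -m creep '[{"xyz":[0,0,0.01],"spin":0},{"xyz":[0,0,0.03],"spin":0},{"xyz":[0,0,0.06],"spin":0},{"xyz":[0,0,0.09],"spin":0},{"xyz":[0,0,0.11],"spin":0},{"xyz":[0,-0.01,0.12],"spin":0},{"xyz":[0,-0.04,0.12],"spin":0},{"xyz":[0,-0.08,0.12],"spin":0}]' && python3 -m creep '[{"xyz":[0,-0.04,0],"spin":0},{"xyz":[0,-0.08,0],"spin":0},{"xyz":[0,-0.12,0],"spin":0},{"xyz":[0.001,-0.15,0],"spin":0},{"xyz":[0.001,-0.165,0],"spin":0},{"xyz":[0.001,-0.172,0],"spin":0},{"xyz":[0.001,-0.173,0],"spin":0},{"xyz":[0.001,-0.173,0],"spin":0}]'
python3 - <<'E'
from h import *
import pickle
d={n:cam(n) for n in("wrist","top","scene")}
pickle.dump(d,open("c4.pkl","wb"))
save({"image":np.hstack([np.asarray(d["wrist"]["image"]),np.asarray(d["scene"]["image"])])[::2,::2]},"w4.png")
t=observe()["tool_pos"];z=t[2]-90.8;print(t)
w=d["wrist"];u=proj(w,[[499,-270,86+z]])[0];print(u)
m=blob(w,*COL["M"],u);print(m.sum(),fit([(w,m)],(499,-270),z,BM))
E
```

```text
clock: 10.07
tool_pos: [435.4, -98.2, 210.5]
eef_rot: [-2.221, -2.22, 0.001]
ft_force: [-0.1, -0.1, -3.0]
finger_gap: 8.0
grasp_force: 46.5
clock: 11.08
tool_pos: [436.9, -269.7, 210.6]
eef_rot: [-2.223, -2.22, 0.0]
ft_force: [-0.1, 0.2, -2.5]
finger_gap: 7.5
grasp_force: 46.5
[ 437.07476263 -269.80818556  210.70504156]
[482.69565576 323.71168916]
64892.0 (array([ 498.12499747, -275.79452648]), np.float64(0.3691874765069685))
```

View pics/w4.png

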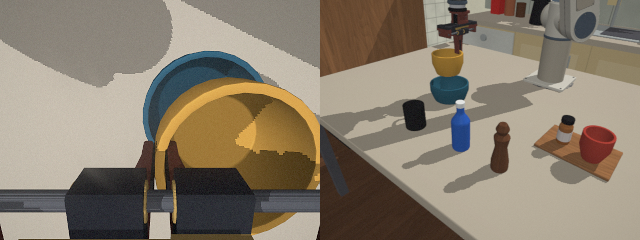

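The medium bowl hangs upright above the large one, rim level. Lowering it.

```bash
python3 -m creep '[{"xyz":[0,-0.001,-0.04],"spin":0},{"xyz":[0,-0.001,-0.075],"spin":0},{"xyz":[0,-0.001,-0.095],"spin":0},{"xyz":[0,-0.001,-0.102],"spin":0},{"xyz":[0,-0.001,-0.105],"spin":0},{"xyz":[0,-0.001,-0.107],"spin":0},{"xyz":[0,-0.001,-0.108],"spin":0},{"xyz":[0,-0.001,-0.109],"spin":0}]' && python3 -m creep '[{"xyz":[0,0,-0.0005],"spin":0},{"xyz":[0,0,-0.001],"spin":0}]'
```

```text
clock: 12.22
tool_pos: [437.3, -271.7, 102.1]
eef_rot: [2.223, 2.218, 0.0]
ft_force: [-0.0, 0.3, -3.1]
finger_gap: 7.9
grasp_force: 46.5
clock: 12.48
tool_pos: [437.0, -271.6, 100.8]
eef_rot: [2.224, 2.219, -0.0]
ft_force: [-2.2, 0.5, 5.3]
finger_gap: 8.1
grasp_force: 46.5
```

```bash
python3 -m creep '[{"xyz":[0,0,0],"spin":0},{"xyz":[0,0,0],"spin":0},{"xyz":[0,0,0],"spin":0},{"xyz":[0,0,0.03],"spin":0},{"xyz":[0,0,0.08],"spin":0},{"xyz":[0,0.0,0.12],"spin":0}]' 0.05
python3 - <<'E'
from h import *
import pickle
d={n:cam(n) for n in("wrist","top")}
pickle.dump(d,open("c5.pkl","wb"))
w=d["wrist"];save({"image":np.hstack([np.asarray(w["image"]),np.asarray(d["top"]["image"])])[::2,::2]},"w5.png")
u=proj(w,[[499,-270,96]])[0]
m=blob(w,*COL["M"],u);print(m.sum())
# visible part of medium: only its rim ring above z=76+
print(fit([(w,m)],(499,-270),10,[(66,68),(66,86)]),fit([(w,m)],(499,-270),15,[(66,68),(66,86)]))
m=blob(w,(88,80,20),(112,255,255),u+[0,-10]); print(m.sum(),fit([(w,m)],(499,-270),0,BL))
E
```

```text
clock: 13.22
tool_pos: [437.2, -271.6, 222.4]
eef_rot: [2.223, 2.219, 0.0]
ft_force: [0.5, 0.2, -0.3]
finger_gap: 50.2
grasp_force: 0.0
31685.0
(array([ 498.10947428, -277.26003125]), np.float64(0.022811684875938695)) (array([ 497.12910211, -275.403588  ]), np.float64(0.02778379080841742))
45735.0 (array([ 499.64533865, -270.97186505]), np.float64(0.03288938621255871))
```

View pics/w5.png

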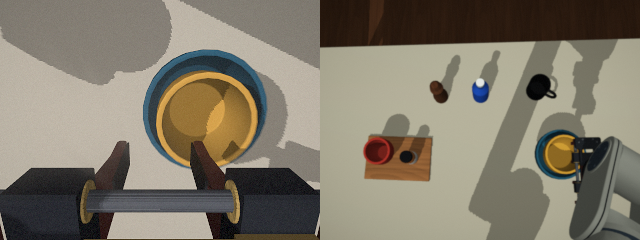

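The medium bowl sits level in the large one, about 4 mm off centre (fit error is small at z=10), and the bystanders are unmoved. Going for the small bowl.

```bash
python3 -m creep '[{"xyz":[0,0.03,0],"spin":0},{"xyz":[0,0.09,0],"spin":0},{"xyz":[0,0.15,0],"spin":0},{"xyz":[0,0.21,0],"spin":0},{"xyz":[0,0.27,0],"spin":0},{"xyz":[0,0.33,0],"spin":0},{"xyz":[0,0.39,0],"spin":0},{"xyz":[0,0.45,0],"spin":0}]' && python3 -m creep '[{"xyz":[0.02,0.05,0],"spin":0},{"xyz":[0.03,0.1,0],"spin":0},{"xyz":[0.04,0.14,0],"spin":0},{"xyz":[0.043,0.17,0],"spin":0},{"xyz":[0.043,0.18,0],"spin":0},{"xyz":[0.043,0.18,0],"spin":0}]'
python3 - <<'E'
from h import *
w=cam("wrist");u=proj(w,[[522,358,102]])[0];print(u,observe()["tool_pos"])
m=blob(w,(0,150,40),(7,255,255),u);print(m.sum(),fit([(w,m)],(520,358),10,BS))
E
```

```text
clock: 14.32
tool_pos: [436.4, 180.4, 219.9]
eef_rot: [-2.223, -2.219, 0.001]
ft_force: [1.1, -0.4, 0.3]
finger_gap: 50.5
grasp_force: 0.0
clock: 15.08
tool_pos: [479.5, 358.2, 219.8]
eef_rot: [-2.223, -2.22, 0.002]
ft_force: [0.0, -0.9, 0.3]
finger_gap: 49.6
grasp_force: 0.0
[386.24416064 240.49838444] [479.52360461 357.64644591 220.03776502]
16657.0 (array([522.29748022, 358.1653112 ]), np.float64(0.02566665136367328))
```

```bash
python3 -m creep '[{"xyz":[0.001,0,-0.05],"spin":0},{"xyz":[0.001,0,-0.09],"spin":0},{"xyz":[0.001,0,-0.106],"spin":0},{"xyz":[0.001,0,-0.11],"spin":0},{"xyz":[0.001,0,-0.11],"spin":0}]' 0.05 && python3 -m creep '[{"xyz":[0,0,0],"spin":0},{"xyz":[0,0,0],"spin":0},{"xyz":[0,0,0],"spin":0},{"xyz":[0,0,0],"spin":0},{"xyz":[0,0,0],"spin":0},{"xyz":[0,0,0],"spin":0}]' 0 40
```

```text
clock: 15.75
tool_pos: [481.8, 358.7, 111.8]
eef_rot: [2.224, 2.219, 0.003]
ft_force: [0.5, 0.0, -0.4]
finger_gap: 50.1
grasp_force: 0.0
clock: 16.5
tool_pos: [481.2, 358.7, 110.8]
eef_rot: [-2.224, -2.219, -0.001]
ft_force: [-0.3, 0.9, 1.8]
finger_gap: 9.0
grasp_force: 38.3
```

```bash
python3 -m creep '[{"xyz":[0,0,0.01],"spin":0},{"xyz":[0,0,0.03],"spin":0},{"xyz":[0,0,0.07],"spin":0},{"xyz":[0,0,0.11],"spin":0},{"xyz":[0,0,0.14],"spin":0},{"xyz":[0,-0.01,0.15],"spin":0},{"xyz":[0,-0.04,0.15],"spin":0},{"xyz":[0,-0.08,0.15],"spin":0}]' && python3 -m creep '[{"xyz":[0,-0.05,0],"spin":0},{"xyz":[0,-0.1,0],"spin":0},{"xyz":[0,-0.15,0],"spin":0},{"xyz":[0,-0.2,0],"spin":0},{"xyz":[-0.01,-0.25,0],"spin":0},{"xyz":[-0.02,-0.3,0],"spin":0},{"xyz":[-0.024,-0.35,0],"spin":0},{"xyz":[-0.024,-0.4,0],"spin":0}]' && python3 -m creep '[{"xyz":[0,-0.05,0],"spin":0},{"xyz":[0,-0.09,0],"spin":0},{"xyz":[0,-0.12,0],"spin":0},{"xyz":[0,-0.14,0],"spin":0},{"xyz":[0,-0.15,0],"spin":0},{"xyz":[0,-0.152,0],"spin":0},{"xyz":[0,-0.152,0],"spin":0}]'
python3 - <<'E'
from h import *
d={n:cam(n) for n in("wrist","scene")}
save({"image":np.hstack([np.asarray(d[k]["image"]) for k in d])[::2,::2]},"w6.png")
t=observe()["tool_pos"];print(t)
w=d["wrist"];z=10+t[2]-110.8;u=proj(w,[[498,-274,92+z]])[0];print(u)
m=blob(w,(0,150,40),(7,255,255),u);print(m.sum(),fit([(w,m)],(498,-274),z,BS))
E
```

```text
clock: 17.5
tool_pos: [480.4, 277.3, 260.3]
eef_rot: [-2.222, -2.22, 0.001]
ft_force: [0.1, 0.3, -2.7]
finger_gap: 9.1
grasp_force: 38.3
clock: 18.5
tool_pos: [455.4, -123.2, 260.3]
eef_rot: [-2.223, -2.218, 0.001]
ft_force: [1.7, -0.0, -2.9]
finger_gap: 9.0
grasp_force: 38.3
clock: 19.38
tool_pos: [457.0, -272.8, 260.6]
eef_rot: [-2.223, -2.219, -0.0]
ft_force: [-1.0, -1.1, -2.2]
finger_gap: 8.8
grasp_force: 38.3
[ 457.06848337 -272.65249406  260.65883937]
[424.34228359 321.08332617]
37980.0 (array([ 497.65535295, -273.41717476]), np.float64(0.1721194849714504))
```

View pics/w6.png

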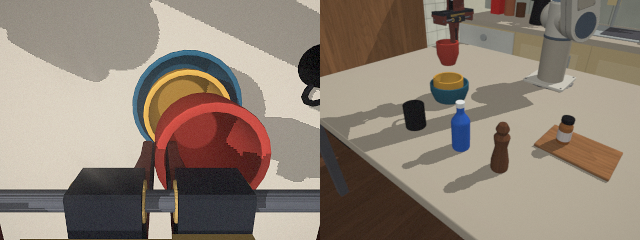

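The small bowl hangs upright over the nest, and the jar stands on the board. Lowering it 140 mm.

```bash
python3 -m creep '[{"xyz":[0,-0.001,-0.045],"spin":0},{"xyz":[0,-0.001,-0.09],"spin":0},{"xyz":[0,-0.001,-0.118],"spin":0},{"xyz":[0,-0.001,-0.13],"spin":0},{"xyz":[0,-0.001,-0.134],"spin":0},{"xyz":[0,-0.001,-0.137],"spin":0},{"xyz":[0,-0.001,-0.138],"spin":0},{"xyz":[0,-0.001,-0.139],"spin":0}]' && python3 -m creep '[{"xyz":[0,0,-0.0005],"spin":0},{"xyz":[0,0,-0.001],"spin":0}]'
```

```text
clock: 20.48
tool_pos: [457.4, -274.7, 122.3]
eef_rot: [2.223, 2.218, 0.0]
ft_force: [0.6, -0.0, -2.1]
finger_gap: 8.5
grasp_force: 38.3
clock: 20.72
tool_pos: [456.6, -274.6, 121.1]
eef_rot: [-2.223, -2.219, 0.001]
ft_force: [-5.6, -1.2, 7.4]
finger_gap: 8.7
grasp_force: 38.5
```

```bash
python3 -m creep '[{"xyz":[0,0,0],"spin":0},{"xyz":[0,0,0],"spin":0},{"xyz":[0,0,0],"spin":0},{"xyz":[0,0,0.03],"spin":0},{"xyz":[0,0,0.08],"spin":0},{"xyz":[0,0,0.12],"spin":0},{"xyz":[0,-0.04,0.13],"spin":0},{"xyz":[0,-0.1,0.13],"spin":0}]' 0.045 && python3 -m creep '[{"xyz":[0,-0.06,0],"spin":0},{"xyz":[-0.03,-0.11,0],"spin":0},{"xyz":[-0.06,-0.15,0],"spin":0},{"xyz":[-0.06,-0.15,0],"spin":0}]'
python3 - <<'E'
from h import *
d={n:cam(n) for n in("top","scene")}
a=[cv2.resize(np.asarray(d[n]["image"])[r],(400,300),interpolation=cv2.INTER_CUBIC) for n,r in(("top",np.s_[236:386,400:600]),("scene",np.s_[120:240,190:350]))]
b=[np.asarray(d[n]["image"]) [::2,::2] for n in d]
b=[cv2.resize(x,(400,300)) for x in b]
save({"image":np.vstack([np.hstack(a),np.hstack(b)])},"w7.png")
for n in d:
    c=d[n]
    for k,z,pr,lo,hi in(("S",20,[(46,78),(46,92)],(0,130,40),(7,255,255)),("M",10,[(66,68),(66,86)],*COL["M"]),("L",0,BL,(88,60,8),(115,255,255))):
        if k=="S":pr=[(46,76),(46,92)]
        u=proj(c,[[498,-272,z+84]])[0]
        try: m=blob(c,lo,hi,u);print(n,k,fit([(c,m)],(498,-272),z,pr))
        except Exception as e: print(n,k,e)
E
```

```text
clock: 21.72
tool_pos: [458.1, -375.0, 252.6]
eef_rot: [2.219, 2.22, 0.001]
ft_force: [0.7, -0.4, 0.4]
finger_gap: 45.0
grasp_force: 0.0
clock: 22.22
tool_pos: [395.0, -527.0, 250.2]
eef_rot: [2.228, 2.215, -0.001]
ft_force: [0.0, 0.7, -0.6]
finger_gap: 45.2
grasp_force: 0.0
top S (array([ 496.49630244, -272.80965664]), np.float64(0.03844305692481834))
top M (array([ 497.15344816, -275.1521138 ]), np.float64(0.03937816181086371))
top L (array([ 499.13859272, -269.29909277]), np.float64(0.03751630717319444))
scene S (array([ 500.44508314, -272.70565128]), np.float64(0.06820374126662158))
scene M (array([ 511.29214105, -264.29048854]), np.float64(0.08274200322744656))
scene L (array([ 494.49397659, -275.66579437]), np.float64(0.16188442373649128))
```

View pics/w7.png

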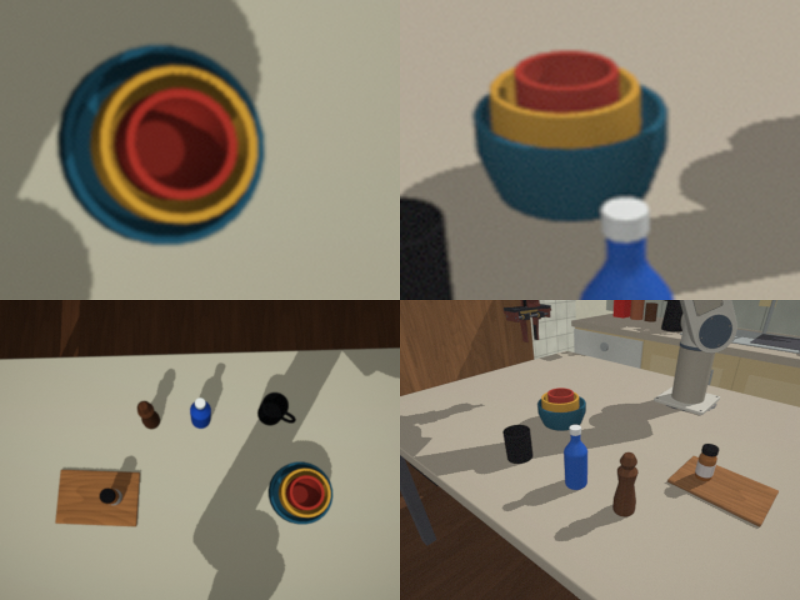

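The bowls are level and nested (rims centred near (163,143), (178,143) and (182,143) in the top crop, offset mostly by perspective). The jar is upright on the board, the bystanders are unmoved and the arm is clear.

```bash
python3 -c "
from cell import arm
print(arm.sign_off())"
```

```text
the job is handed in; nothing more can be done
None
```

The job is handed in at about 22 s: the final pictures show the three bowls nested upright in the large one where it stood, the jar upright on the board, and the mug, soap and mill not visibly moved; the judge's result was not shown.

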